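# Drift the stuck brass core out of a ceramic bead

### The arm

A 6-joint arm with a two-finger parallel gripper is mounted at the origin on the work surface. World frame = base frame: x ahead of the robot, y to its left, z up, the work surface at z = 0. Lengths are in m, angles in rad, forces in N, time in s.
With the tool pointing down it reaches from about 0.35 to 0.925 m from the base axis. Payload 6.4 kg.
Tool frame: the origin (TCP) lies midway between the tips of the shut fingers; the grasp point (between the pads) lies behind it (manip.hold_point_z is the z of the grasp point in the tool frame, in m); z points along the fingers, y is the line along which they close (so a half turn about z gives the same grasp; the last joint's range is limited). The gripper opens to 85 mm and grips with 20 to 120 N. Pads are 22 mm wide; open, the fingers measure 114 mm over their backs; the gripper's body (76 mm by 85 mm) begins 54 mm behind the grasp point. The pads swing forward as they close: fully open they stand 13 mm farther back than shut.
Start: joints at [-1.376, 0.245, 1.558, -0, 1.339, -0.174], TCP at [0.234, -0.606, 0.231] pointing down, gripper open.
Joint ranges: [-3.13, 3.13], [-1.02, 2.26], [0.13, 2.54], [-0.95, 4.09], [0.21, 2.88], [-2.74, 2.74]. Speed limits (rad/s): [2.57, 2.57, 3.14, 3.14, 3.14, 3.14].

### API

Orientations are given as [roll, pitch, yaw] about the fixed x, y, z axes, in that order (R = Rz(yaw) Ry(pitch) Rx(roll)).
In Python, from bench import manip gives the robot as it stands. The module is installed in compiled form; this text tells all that it offers.
- The arm moves only by the tool arm_command, never from a script. Its argument "plan" is a list of rows, each an object with "hand": the finger opening in mm, from 0 to 85.4; "translation": the shift along the tool's x, y, z in mm, a list of three; "yaw": the turn about the tool's z in rad. In form: [{"hand": hand, "translation": [dx, dy, dz], "yaw": yaw}, ...]. A call has 1 to 20 rows; each row is the pose to reach, as a shift and turn from the pose commanded when the call began, along the tool's axes at that moment; what a row does not reach only later rows make up. A row lasts 1/12 s, in which the tool goes at most 41.7 mm and 7.16 degrees, less where a joint would pass 70% of its speed; a pose out of reach is approached as far as the arm can. A call with a gripper value outside its range is refused whole. The fingers move at their own pace and stop on an object; "newtons" is the grip in N (left out, the last holds). Time passes only in rows, so rows that repeat a pose let the fingers close. It gives the time, the measured TCP pose, the force, the opening and the grip force at its end, in the units of the state.
- manip.observe(): the state, without advancing time (a new reading comes with each control period).
- manip.camera(name): name is "scene" or "side" or "wrist"; returns a dict with "pixels" (420x560x3 uint8, red, green, blue), "mtx" (3x3 intrinsics, pixels), "R" (3x3) and "t" (3): a world point X has camera coordinates R X + t; the wrist camera has in their place "tool_from_camera" (4x4, takes a point from camera to tool coordinates, whose origin is the TCP and whose axes are the flange's). Camera axes: x right, y down, z forward; pixel columns grow to the right and rows downward; lengths in m; the calibration is good to about 2 mm. The wrist camera is an equidistant fisheye: a pixel r from the principal point sees the ray r / f radians off the axis. A picture is of the moment at which its call begins: read the wrist's pose just before it. There is no depth.
- manip.finish_job(): hands the job in; it is judged then, once.
The state is a dict: "t": time; "joint_pos": joint angles; "joint_velocities": joint speeds; "joint_torque": joint torques, N m; "tool_pos": TCP position; "tool_rot": TCP orientation; "ft_force": force on the tool from outside, world axes, zero at the start; "ft_torque": the same for the moment, N m; "width": finger opening in m; "grasp_force": force on a finger pad.
Only numpy, scipy, OpenCV 4.12 (cv2) and the standard library are available. Lean on these libraries where they do the work, as an engineer would, in place of code of your own. Each camera call takes 0.05 s, during which the arm holds its last target. There are 200 camera calls.

### The job

A brass core is stuck in the ceramic bead clamped in the aluminium press-out stand. Take the square-handled drift from the wooden tool block, find the hole of the guide bush on top of the bead with its tip and push the core out through the bottom into the dish below, going down until the drift's collar rests firmly on the bush, but never leaning on it with more than about two kilos (20 N). Then stand the drift back upright in the empty hole of the tool block, fully home, and leave the other things on the table where they are.

Things in the scene. Friction and masses are not known exactly. Their poses are not given: they have to be found in the camera images.
- stand: Fixed aluminium press-out stand. Origin: centre of its underside, on the table; z up, posts at y = +-43 mm, open towards +-x. Base 110 x 110 x 8 mm with a catch dish on it (60 x 60 mm, walls 12 mm high, floor at 8 mm). The posts' arms (top at 69 mm) clamp a white ceramic bead, 48 mm across, from 50 to 90 mm height on the z axis, with an 18 mm bore right through. A guide bush sits on it.
- bush_zone (a point): Point of the stand, on its z axis 96 mm above the table. The steel guide bush on the bead (ring 34 mm across, hole about 12 mm, no countersink) has its top face at this height or up to 12 mm higher, and its hole up to 4 mm from this point to either side along the stand's y: it was clamped by eye, does not move in use, and this point does not show where. Feel or look for it.
- core: Loose solid brass cylinder, 14 mm diameter, 18 mm long, 24 g, gripped by hidden spring clips in the bead's bore. Origin: centre of its lower, tapered end; z along its axis to the upper end, which starts 79 mm above the table. Too big for the bush: it comes out only downwards. Pushing it takes less than 15 N; it drops into the dish when its upper end is about 57 mm above the table.
- drift: Loose steel drift, 150 g. Origin: centre of the underside of its collar; z up along its axis. Below: round shaft 10 mm diameter, 54 mm long, end chamfered 1 mm. Above: round collar 26 mm diameter, 6 mm thick, then a square handle 18 x 18 mm from 6 to 62 mm above the origin, flats facing x and y. It starts in one hole of the tool block, collar resting on the block.
- drift_tip (a point): Centre of the end of the drift's shaft, 54 mm below the drift's origin.
- holder: Fixed dark wooden tool block, 60 (x) x 150 (y) x 57 mm high. Origin: centre of its underside, on the table. Two vertical holes through it, about 15 mm diameter, at x = 0, y = -45 and +45 mm; one has the drift, the other the reamer.
- hole0 (a point): Mouth centre of the tool block's hole at y = -45 mm, in its top face, 57 mm above the table.
- hole1 (a point): Mouth centre of the tool block's hole at y = +45 mm, in its top face, 57 mm above the table.
- reamer: Loose bystander: steel bead reamer standing in the other hole of the tool block, 68 mm tall above it, round pear-shaped handle up to 26 mm across. Not the drift. Origin at the underside of its shoulder.
- canister: Loose bystander: lidded white ceramic canister, 92 mm diameter, 126 mm high. Origin: centre of its underside.
- crimper: Loose bystander: aluminium lever-action bead crimper, 130 x 35 mm, 68 mm high. Origin: centre of its underside.
- jar: Loose bystander: glass jar with steel cap, 52 mm diameter, 75 mm high. Origin: centre of its underside.
- spool: Loose bystander: wooden spool, 44 mm diameter, 40 mm high. Origin: centre of its underside.
Not all that is in view belongs to the job. Several things have the shape of the holder; the one meant has the colours described above.

How it is judged:
By the outcome, as a careful person would: the job done as asked, in the order asked, and still so for the second after the job is handed in, with the robot touching nothing.
It also fails if it takes over 72 s, if anything falls off the work surface, if the arm or the gripper's body presses on something with over 40 N, if the wrist force passes 120 N, or if a joint passes its speed limit or range.

## Working session

There is one attempt and no reset: what is moved stays moved. The work goes in short steps, Python scripts to look and compute and a tool call to move; the robot and the scene stay as the last step left them, time stands still between calls to the robot, and variables do not carry over. Pictures are saved under pics/ and viewed, at most 10 in all, crops included, and the job is handed in when it is done.

Besides the shell and the picture viewer there is one more tool, called after "Call:" as name([rows], argument=value, ...), one row to a line, values as JSON. arm_command: Moves the arm, as the interface text tells. Its arguments: {"type":"object","properties":{"plan":{"type":"array"},"newtons":{"type":"number"}},"required":["plan"]}

```bash
mkdir -p pics; ls; python3 - <<'E'
from bench import manip
import cv2,numpy as np
s=manip.observe();print(s);print(manip.hold_point_z)
ims=[]
for n in("scene","side","wrist"):
    c=manip.camera(n);np.savez(f"pics/{n}0.npz",**{k:v for k,v in c.items()})
    cv2.imwrite(f"pics/{n}0.png",c["pixels"][...,::-1])
    print(n,c["mtx"].tolist(),[ (k,np.round(v,4).tolist()) for k,v in c.items() if k not in("pixels","mtx")])
E
```

```text
pics
{'t': 0.0, 'joint_pos': array([-1.37607864e+00,  2.45829272e-01,  1.55904475e+00,  2.11640533e-05,
        1.33870144e+00, -1.74101956e-01]), 'joint_velocities': array([ 0.00227237, -0.00083805,  0.00149484, -0.0006822 , -0.00120678,
       -0.00190103]), 'joint_torque': array([-1.49733871e-03, -4.29515791e+01, -3.26134765e+01, -2.86104205e-04,
        5.26490738e-03, -2.59296350e-06]), 'tool_pos': array([ 0.23423165, -0.60571733,  0.23015408]), 'tool_rot': array([-3.13964339e+00, -3.63744649e-04,  3.68814399e-01]), 'ft_force': array([ 1.12936985, -0.15856097,  0.34979672]), 'ft_torque': array([ 0.02156502, -0.0211363 ,  0.01769937]), 'grasp_force': 0.0, 'width': 0.0855906093345825}
-0.0187
scene [[461.6862921864216, 0.0, 278.4909222770456], [0.0, 461.6862921864216, 197.0148849074548], [0.0, 0.0, 1.0]] [('R', [[0.6469, 0.7625, 0.0099], [0.6401, -0.5358, -0.5506], [-0.4145, 0.3625, -0.8347]]), ('t', [-0.4238, -0.2187, 1.6697])]
side [[532.1760505902575, 0.0, 282.4307546568346], [0.0, 532.1760505902575, 198.64754144422002], [0.0, 0.0, 1.0]] [('R', [[0.9562, -0.2927, 0.0096], [-0.1604, -0.5511, -0.8189], [0.245, 0.7814, -0.5739]]), ('t', [-0.4738, 0.2371, 1.4972])]
wrist [[325.19226210127806, 0.0, 273.9125442433927], [0.0, 325.19226210127806, 212.27716897739063], [0.0, 0.0, 1.0]] [('tool_from_camera', [[-0.0006, -0.9505, -0.3108, 0.0811], [1.0, -0.0003, -0.0011, 0.0007], [0.0009, -0.3108, 0.9505, -0.1432], [0.0, 0.0, 0.0, 1.0]])]
```

View pics/scene0.png

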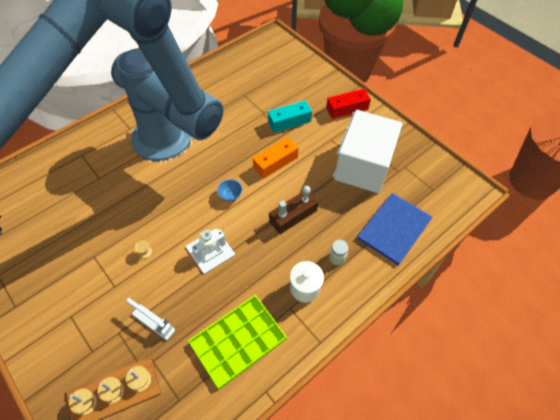

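View pics/side0.png

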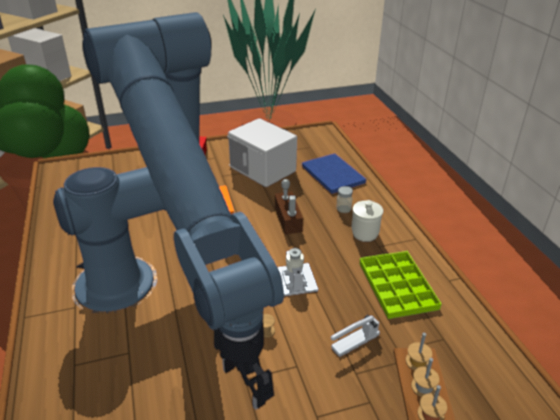

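The holder candidates in the scene view are orange (275,157), teal (290,116), red (348,103) and dark brown (294,212). The dark brown block is the wooden one described, and it carries two tools. The stand is at (210,248). I'll confirm with enlarged crops.

```bash
python3 - <<'E'
import cv2,numpy as np
a=cv2.imread("pics/scene0.png");b=cv2.imread("pics/side0.png")
def crop(im,x,y,w,h,s): return cv2.resize(im[y:y+h,x:x+w],(w*s,h*s),interpolation=cv2.INTER_CUBIC)
t=np.hstack([crop(a,260,175,66,50,6),crop(b,262,172,66,50,6)])
u=np.hstack([crop(a,180,222,66,50,6),crop(b,266,245,66,50,6)])
cv2.imwrite("pics/crop0.png",np.vstack([t,u]))
E
```

```text
(no output)
```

View pics/crop0.png

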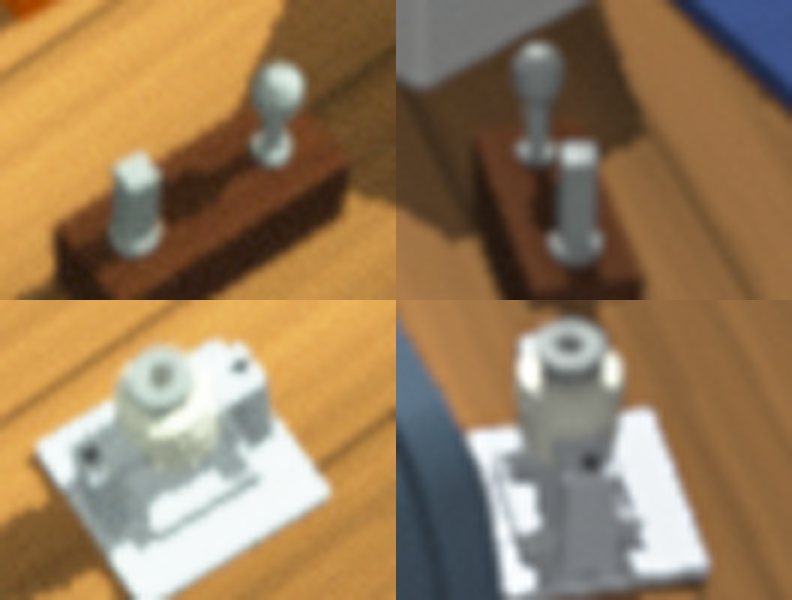

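Top row: the square handle (drift) has its top centre at scene ≈(282.8,202.5) and side ≈(292.3,197). The pear-shaped reamer is at the far end. Bottom row: the stand, with the bush ring and its hole at scene ≈(206.5,235) and side ≈(295,252.5). I'll triangulate these points.

```bash
cat > h.py <<'E'
import numpy as np,cv2
from scipy.optimize import least_squares
from scipy.spatial.transform import Rotation as Ro
def load(n): return dict(np.load(f"pics/{n}.npz"))
def proj(c,X): return cv2.projectPoints(np.atleast_2d(np.float64(X)),cv2.Rodrigues(c["R"])[0],c["t"],c["mtx"],None)[0][:,0]
def ray(c,uv):
    d=c["R"].T@np.linalg.solve(c["mtx"],[*uv,1.]);return -c["R"].T@c["t"],d
def atz(c,uv,z):
    o,d=ray(c,uv);return o+d*(z-o[2])/d[2]
def tri(cs,uvs): return least_squares(lambda X:np.concatenate([proj(c,X)[0]-uv for c,uv in zip(cs,uvs)]),[.5,0,.1])
def wpose(c,s):   # camera->world
    T=np.eye(4);T[:3,:3]=Ro.from_euler('xyz',s["tool_rot"]).as_matrix();T[:3,3]=s["tool_pos"];return T@c["tool_from_camera"]
def watz(c,T,uv,z):
    m=c["mtx"];d=np.array([uv[0]-m[0,2],uv[1]-m[1,2]]);r=np.hypot(*d);th=r/m[0,0]
    v=T[:3,:3]@np.array([*(d/max(r,1e-9)*np.sin(th)),np.cos(th)]);o=T[:3,3];return o+v*(z-o[2])/v[2]
def wproj(c,T,X):
    p=T[:3,:3].T@(np.asarray(X)-T[:3,3]);a=np.arctan2(np.hypot(p[0],p[1]),p[2]);d=p[:2]/np.hypot(p[0],p[1]);return c["mtx"][:2,2]+c["mtx"][0,0]*a*d
E
python3 - <<'E'
from h import *
a,b=load("scene0"),load("side0");np.set_printoptions(precision=4,suppress=True)
s=lambda x,y,ox,oy:(ox+x/6-.4,oy+y/6-.4)
r=tri([a,b],[s(137,165,260,175),s(578-396,150,262,172)]);print("drift top",r.x,r.fun,"expect z .119")
r=tri([a,b],[s(160,378,180,172),s(570-396,342,266,195)]);print("bush",r.x,r.fun)
print("scene only",atz(a,s(137,165,260,175),.119),atz(a,s(160,378,180,172),r.x[2]))
print("stand corners",[atz(a,s(x,y,180,172),.008)[:2] for x,y in((37,443),(330,492))])
print("side corners",[atz(b,s(x-396,y,266,195),.008)[:2] for x,y in((655,410),(708,568))])
print("holder top corners",[atz(a,s(x,y,260,175),.057)[:2] for x,y in((57,233),(348,165),(290,120),(110,298))])
print("side holder",[atz(b,s(x-396,y,262,172),.057)[:2] for x,y in((475,132),(577,125),(640,280))])
print("reamer base",atz(a,s(270,150,260,175),.057))
E
```

```text
drift top [0.5547 0.099  0.1226] [-0.0168  0.2198 -0.1683 -0.1545] expect z .119
bush [ 0.4891 -0.1333  0.1063] [ 0.0347 -0.3554  0.2605  0.2163]
scene only [0.5524 0.1011 0.119 ] [ 0.49   -0.134   0.1063]
stand corners [array([ 0.4288, -0.1819]), array([ 0.5475, -0.084 ])]
side corners [array([ 0.5505, -0.0842]), array([ 0.538 , -0.1935])]
holder top corners [array([0.5279, 0.0691]), array([0.5938, 0.2127]), array([0.5533, 0.2085]), array([0.575, 0.065])]
side holder [array([0.5357, 0.22  ]), array([0.592 , 0.2108]), array([0.5798, 0.0659])]
reamer base [0.5606 0.1876 0.057 ]
```

Call:
arm_command([
  {"hand": 85,"translation": [379,-273,90],"yaw": -1.1},
  {"hand": 85,"translation": [379,-273,90],"yaw": -1.1},
  {"hand": 85,"translation": [379,-273,90],"yaw": -1.1},
  {"hand": 85,"translation": [379,-273,90],"yaw": -1.1},
  {"hand": 85,"translation": [379,-273,90],"yaw": -1.1},
  {"hand": 85,"translation": [379,-273,90],"yaw": -1.1},
  {"hand": 85,"translation": [379,-273,90],"yaw": -1.1},
  {"hand": 85,"translation": [379,-273,90],"yaw": -1.1},
  {"hand": 85,"translation": [379,-273,90],"yaw": -1.1},
  {"hand": 85,"translation": [379,-273,90],"yaw": -1.1},
  {"hand": 85,"translation": [379,-273,90],"yaw": -1.1},
  {"hand": 85,"translation": [379,-273,90],"yaw": -1.1},
  {"hand": 85,"translation": [379,-273,90],"yaw": -1.1},
  {"hand": 85,"translation": [379,-273,90],"yaw": -1.1},
  {"hand": 85,"translation": [379,-273,90],"yaw": -1.1},
])

```text
t: 1.4
tool_pos: [0.4892, -0.2157, 0.1414]
tool_rot: [3.142, 0.0, 1.468]
ft_force: [-0.4, 0.5, 0.2]
width: 0.0845
grasp_force: 0.0
```

```bash
cat >> h.py <<'E'
def snap(n,tag):
    from bench import manip
    s=manip.observe();c=manip.camera(n)
    np.savez(f"pics/{tag}.npz",T=wpose(c,s) if n=="wrist" else 0,tool_pos=s["tool_pos"],tool_rot=s["tool_rot"],**c);cv2.imwrite(f"pics/{tag}.png",c["pixels"][...,::-1])
    print(s["t"],s["tool_pos"].round(4),s["tool_rot"].round(4));return load(tag)
E
python3 -c "
from h import *
c=snap('wrist','w1');print(wproj(c,c['T'],[.489,-.133,.106]))"
```

```text
1.4 [ 0.4892 -0.2157  0.1414] [3.1415e+00 4.0000e-04 1.4684e+00]
[255.27112839 105.29199423]
```

View pics/w1.png

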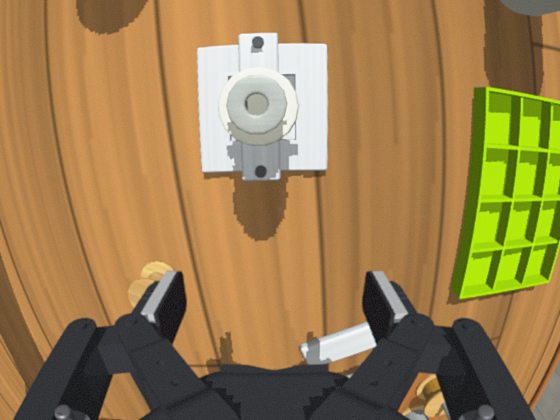

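The stand is seen from straight above. The bush ring is centred at ≈(257,103), with its hole at ≈(257.5,103). The base corners are ≈(198,48), (327,43), (327,170) and (203,172). The post screws are at (258,43) and (261,171).

```bash
python3 - <<'E'
from h import *
np.set_printoptions(precision=4,suppress=True)
c=load("w1");T=c["T"]
for z in(.096,.102,.106,.108):
    p=[watz(c,T,uv,z) for uv in((226.5,103),(287.5,103),(257,73),(257,133.5),(257.5,103))]
    print(z,np.linalg.norm(p[0]-p[1]),np.linalg.norm(p[2]-p[3]),p[4][:2])
q=np.array([watz(c,T,uv,.008)[:2] for uv in((198,48),(327,43),(327,170),(203,172))]);print(q,q.mean(0))
for uv in((258,43),(261,171)):print("screw",watz(c,T,uv,.069))
g=c["pixels"][60:150,210:305];cv2.imwrite("pics/b.png",cv2.resize(g[...,::-1],None,fx=6,fy=6,interpolation=cv2.INTER_CUBIC))
E
```

```text
0.096 0.03491603990412189 0.03523773191178954 [ 0.4899 -0.1316]
0.102 0.033805401730647784 0.03411686109381165 [ 0.4901 -0.1318]
0.106 0.033064976281665014 0.03336961388182638 [ 0.4903 -0.1319]
0.108 0.032694763557173524 0.03299599027583375 [ 0.4904 -0.1319]
[[ 0.4407 -0.0746]
 [ 0.549  -0.0826]
 [ 0.5395 -0.1926]
 [ 0.4314 -0.183 ]] [ 0.4902 -0.1332]
screw [ 0.4931 -0.0908  0.069 ]
screw [ 0.4859 -0.1765  0.069 ]
```

View pics/b.png

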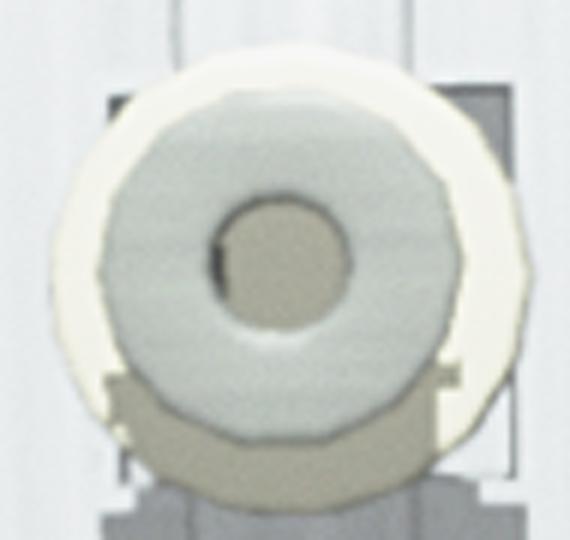

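The hole centre is at crop (280,263), which is image (256.3,103.4). The stand axis is (0.4898,−0.1335) with yaw −0.085 rad, and the hole is offset about +1.5 mm along y. Next I'll look at the drift from above.

Call:
arm_command([
  {"hand": 85,"translation": [240,40,-20],"yaw": 0},
  {"hand": 85,"translation": [240,40,-20],"yaw": 0},
  {"hand": 85,"translation": [240,40,-20],"yaw": 0},
  {"hand": 85,"translation": [240,40,-20],"yaw": 0},
  {"hand": 85,"translation": [240,40,-20],"yaw": 0},
  {"hand": 85,"translation": [240,40,-20],"yaw": 0},
  {"hand": 85,"translation": [240,40,-20],"yaw": 0},
  {"hand": 85,"translation": [240,40,-20],"yaw": 0},
  {"hand": 85,"translation": [240,40,-20],"yaw": 0},
])

```text
t: 2.2
tool_pos: [0.5536, 0.0184, 0.1614]
tool_rot: [3.142, 0.0, 1.467]
ft_force: [-0.6, 0.1, 0.7]
width: 0.0851
grasp_force: 0.0
```

```bash
python3 -c "
from h import *
c=snap('wrist','w2');u=wproj(c,c['T'],[.5535,.1,.119]);print(u)
x,y=(u-[70,50]).astype(int);x=max(x,0);y=max(y,0);print(x,y)
cv2.imwrite('pics/d.png',cv2.resize(c['pixels'][y:y+125,x:x+140,::-1],None,fx=4.5,fy=4.5,interpolation=cv2.INTER_CUBIC))"
```

```text
2.2 [0.5536 0.0184 0.1614] [3.1415e+00 4.0000e-04 1.4674e+00]
[256.19441008 107.24911522]
186 57
```

View pics/d.png

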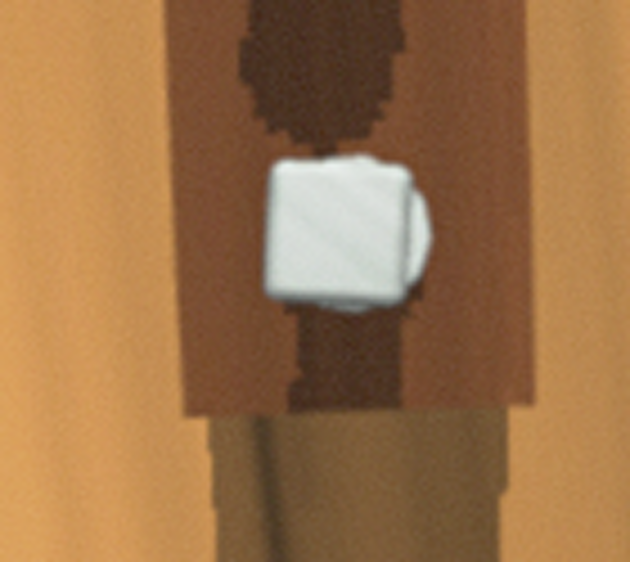

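The square handle top has crop corners ≈(275,160), (410,165), (406,300) and (268,295), so its centre is at image (261.2,107.7). The collar shows to its right. The holder's near edge runs from (185,415) to (533,403) in the crop.

```bash
python3 - <<'E'
from h import *
np.set_printoptions(precision=4,suppress=True)
c=load("w2");T=c["T"];f=lambda x,y,z:watz(c,T,(186+x/4.5-.4,57+y/4.5-.4),z)[:2]
q=np.array([f(*p,.119) for p in((275,160),(410,165),(406,300),(268,295))])
print(q,q.mean(0))
for i in range(4):
    d=q[(i+1)%4]-q[i];print(np.hypot(*d),np.degrees(np.arctan2(d[1],d[0])))
h=[f(*p,.057) for p in((165,0),(185,415),(533,403),(527,0))];print(h)
for a,b in((1,0),(2,3),(1,2)):
    d=h[b]-h[a];print(np.degrees(np.arctan2(d[1],d[0])))
E
```

```text
[[0.5492 0.1092]
 [0.5658 0.1067]
 [0.5635 0.0897]
 [0.5464 0.0923]] [0.5562 0.0995]
0.01680772305527502 -8.653827356744063
0.01713854425496274 -97.58511453373889
0.017345838837594593 171.5059266594361
0.0171853148156298 80.61804417861774
[array([0.5291, 0.143 ]), array([0.5242, 0.0718]), array([0.5832, 0.0675]), array([0.5888, 0.1361])]
85.99772751341621
85.33774310529581
-4.162235258790074
```

Call:
arm_command([
  {"hand": 85,"translation": [81,-6,0],"yaw": 0.045},
  {"hand": 85,"translation": [81,-6,0],"yaw": 0.045},
  {"hand": 85,"translation": [81,-6,30],"yaw": 0.045},
  {"hand": 85,"translation": [81,-6,60],"yaw": 0.045},
  {"hand": 85,"translation": [81,-6,80],"yaw": 0.045},
  {"hand": 85,"translation": [81,-6,85],"yaw": 0.045},
  {"hand": 60,"translation": [81,-6,85],"yaw": 0.045},
  {"hand": 30,"translation": [81,-6,85],"yaw": 0.045},
  {"hand": 10,"translation": [81,-6,85],"yaw": 0.045},
  {"hand": 10,"translation": [81,-6,85],"yaw": 0.045},
  {"hand": 10,"translation": [81,-6,85],"yaw": 0.045},
  {"hand": 10,"translation": [81,-6,85],"yaw": 0.045},
  {"hand": 10,"translation": [81,-6,85],"yaw": 0.045},
  {"hand": 10,"translation": [81,-6,85],"yaw": 0.045},
  {"hand": 10,"translation": [81,-6,85],"yaw": 0.045},
], newtons=80)

```text
t: 3.5
tool_pos: [0.5568, 0.1007, 0.0776]
tool_rot: [3.14, 0.0, 1.424]
ft_force: [-1.0, -1.1, 6.5]
width: 0.0171
grasp_force: 78.4
```

Call:
arm_command([
  {"hand": 10,"translation": [0,0,-10],"yaw": 0},
  {"hand": 10,"translation": [0,0,-35],"yaw": 0},
  {"hand": 10,"translation": [0,0,-65],"yaw": 0},
  {"hand": 10,"translation": [0,0,-95],"yaw": 0},
  {"hand": 10,"translation": [0,0,-115],"yaw": 0},
  {"hand": 10,"translation": [-15,-2,-118],"yaw": 0},
  {"hand": 10,"translation": [-45,-6,-118],"yaw": 0},
  {"hand": 10,"translation": [-80,-11,-118],"yaw": 0},
  {"hand": 10,"translation": [-115,-15,-118],"yaw": 0},
  {"hand": 10,"translation": [-150,-20,-118],"yaw": 0},
  {"hand": 10,"translation": [-185,-25,-118],"yaw": 0},
  {"hand": 10,"translation": [-213,-28,-118],"yaw": 0},
  {"hand": 10,"translation": [-230,-30,-118],"yaw": 0},
  {"hand": 10,"translation": [-238,-31.5,-118],"yaw": 0},
  {"hand": 10,"translation": [-238,-31.5,-118],"yaw": 0},
  {"hand": 10,"translation": [-238,-31.5,-118],"yaw": 0},
  {"hand": 10,"translation": [-238,-31.5,-118],"yaw": 0},
])

```text
t: 4.92
tool_pos: [0.49, -0.1289, 0.1942]
tool_rot: [-3.141, -0.001, 1.425]
ft_force: [0.4, 0.6, -1.5]
width: 0.0172
grasp_force: 78.2
```

```bash
python3 -c "
from h import *
c=snap('wrist','w3');T=c['T'];p=c['tool_pos'];
from bench import manip
s=manip.observe();print(s['ft_force'],s['width'])
for z in(.0746,):
  u=wproj(c,T,p-[0,0,z]);print('tip expect',u)
print('hole',wproj(c,T,[.49,-.132,.103]))
x,y=(u-[70,75]).astype(int);print(x,y)
cv2.imwrite('pics/e.png',cv2.resize(c['pixels'][y:y+140,x:x+140,::-1],None,fx=4,fy=4,interpolation=cv2.INTER_CUBIC))"
```

```text
4.9167 [ 0.49   -0.1289  0.1942] [-3.1413e+00 -6.0000e-04  1.4250e+00]
[-0.43333169  1.0545912  -1.09052731] 0.017093227435446706
tip expect [272.09774672 223.95872222]
hole [272.7757506 220.3082642]
202 148
```

View pics/e.png

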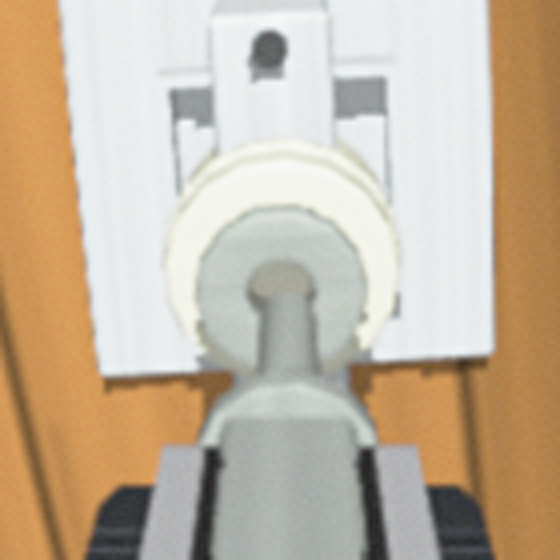

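```bash
python3 -c "
from h import *
c=load('w3');g=c['pixels'].astype(int)
print('rows at cols 271..275 (R-B)/sum');
for y in range(208,236): print(y,[tuple(g[y,x]) [0]-g[y,x][2] for x in range(268,280)],[g[y,x].sum()//3 for x in range(262,286)])
from bench import manip
s=manip.observe();print(s['tool_pos'],s['joint_velocities'].round(3))
"
```

```text
rows at cols 271..275 (R-B)/sum
208 [np.int64(-4), np.int64(-2), np.int64(-2), np.int64(0), np.int64(2), np.int64(1), np.int64(0), np.int64(2), np.int64(2), np.int64(-2), np.int64(1), np.int64(0)] [np.int64(197), np.int64(197), np.int64(196), np.int64(196), np.int64(195), np.int64(196), np.int64(196), np.int64(196), np.int64(194), np.int64(193), np.int64(194), np.int64(196), np.int64(192), np.int64(194), np.int64(191), np.int64(193), np.int64(196), np.int64(196), np.int64(196), np.int64(198), np.int64(196), np.int64(200), np.int64(199), np.int64(203)]
209 [np.int64(-1), np.int64(-1), np.int64(-3), np.int64(-3), np.int64(1), np.int64(0), np.int64(1), np.int64(-2), np.int64(-1), np.int64(-2), np.int64(-1), np.int64(-1)] [np.int64(196), np.int64(194), np.int64(196), np.int64(195), np.int64(196), np.int64(194), np.int64(194), np.int64(191), np.int64(193), np.int64(196), np.int64(192), np.int64(195), np.int64(193), np.int64(193), np.int64(194), np.int64(194), np.int64(198), np.int64(194), np.int64(199), np.int64(198), np.int64(198), np.int64(198), np.int64(199), np.int64(202)]
210 [np.int
[... 13126 characters left out ...]
), np.int64(138), np.int64(167), np.int64(194), np.int64(194), np.int64(195), np.int64(191)]
235 [np.int64(-2), np.int64(0), np.int64(1), np.int64(1), np.int64(2), np.int64(0), np.int64(1), np.int64(0), np.int64(-1), np.int64(-1), np.int64(4), np.int64(-3)] [np.int64(195), np.int64(195), np.int64(197), np.int64(192), np.int64(159), np.int64(132), np.int64(139), np.int64(156), np.int64(161), np.int64(168), np.int64(173), np.int64(175), np.int64(175), np.int64(177), np.int64(170), np.int64(167), np.int64(159), np.int64(144), np.int64(136), np.int64(160), np.int64(191), np.int64(191), np.int64(193), np.int64(184)]
[ 0.49010779 -0.12882686  0.1942103 ] [ 0.001  0.001 -0.001 -0.    -0.001 -0.003]
```

The tip axis shows at ≈(273.4,227) and the hole at ≈(271.8,221). After plumb correction, the drift is about 1 mm too far right (+tool y) and 1–2 mm too far +tool x. I'll correct that and come down near the bush.

Call:
arm_command([
  {"hand": 10,"translation": [-1.5,-0.8,3],"yaw": 0},
  {"hand": 10,"translation": [-1.5,-0.8,6],"yaw": 0},
  {"hand": 10,"translation": [-1.5,-0.8,9],"yaw": 0},
  {"hand": 10,"translation": [-1.5,-0.8,10],"yaw": 0},
  {"hand": 10,"translation": [-1.5,-0.8,11],"yaw": 0},
  {"hand": 10,"translation": [-1.5,-0.8,12],"yaw": 0},
  {"hand": 10,"translation": [-1.5,-0.8,12],"yaw": 0},
])

```text
t: 5.55
tool_pos: [0.4888, -0.1313, 0.1821]
tool_rot: [-3.141, -0.0, 1.424]
ft_force: [-0.0, 0.2, -0.9]
width: 0.017
grasp_force: 78.2
```

Call:
arm_command([
  {"hand": 10,"translation": [0,0,1],"yaw": 0},
  {"hand": 10,"translation": [0,0,2],"yaw": 0},
  {"hand": 10,"translation": [0,0,3],"yaw": 0},
  {"hand": 10,"translation": [0,0,4],"yaw": 0},
  {"hand": 10,"translation": [0,0,4],"yaw": 0},
])

```text
t: 5.97
tool_pos: [0.4888, -0.1313, 0.178]
tool_rot: [-3.141, -0.0, 1.424]
ft_force: [0.6, 0.1, -1.3]
width: 0.0169
grasp_force: 78.2
```

Call:
arm_command([
  {"hand": 10,"translation": [0,0,0.7],"yaw": 0},
  {"hand": 10,"translation": [0,0,1.4],"yaw": 0},
  {"hand": 10,"translation": [0,0,2],"yaw": 0},
  {"hand": 10,"translation": [0,0,2],"yaw": 0},
])

```text
t: 6.3
tool_pos: [0.4888, -0.1313, 0.1761]
tool_rot: [-3.141, -0.0, 1.424]
ft_force: [-0.0, 0.1, -0.9]
width: 0.0169
grasp_force: 78.2
```

Call:
arm_command([
  {"hand": 10,"translation": [0,0,0.7],"yaw": 0},
  {"hand": 10,"translation": [0,0,1.4],"yaw": 0},
  {"hand": 10,"translation": [0,0,2],"yaw": 0},
  {"hand": 10,"translation": [0,0,2],"yaw": 0},
])

```text
t: 6.63
tool_pos: [0.4888, -0.1313, 0.1741]
tool_rot: [-3.141, -0.0, 1.424]
ft_force: [-0.7, 0.1, -2.3]
width: 0.0169
grasp_force: 78.2
```

Call:
arm_command([
  {"hand": 10,"translation": [0,0,0.7],"yaw": 0},
  {"hand": 10,"translation": [0,0,1.4],"yaw": 0},
  {"hand": 10,"translation": [0,0,2],"yaw": 0},
  {"hand": 10,"translation": [0,0,2],"yaw": 0},
])

```text
t: 6.97
tool_pos: [0.4888, -0.1313, 0.1721]
tool_rot: [-3.141, -0.0, 1.424]
ft_force: [-0.5, -0.0, -1.1]
width: 0.0172
grasp_force: 78.2
```

Call:
arm_command([
  {"hand": 10,"translation": [0,0,0.7],"yaw": 0},
  {"hand": 10,"translation": [0,0,1.4],"yaw": 0},
  {"hand": 10,"translation": [0,0,2.1],"yaw": 0},
  {"hand": 10,"translation": [0,0,2.8],"yaw": 0},
  {"hand": 10,"translation": [0,0,3.5],"yaw": 0},
  {"hand": 10,"translation": [0,0,3.5],"yaw": 0},
])

```text
t: 7.47
tool_pos: [0.4888, -0.1313, 0.1686]
tool_rot: [-3.141, -0.0, 1.424]
ft_force: [0.2, -0.8, -1.9]
width: 0.0172
grasp_force: 78.2
```

The tip is now at 94 mm, below the lowest possible bush top, with no contact force, so it is in the hole. I'll continue down to the core.

Call:
arm_command([
  {"hand": 10,"translation": [0,0,1.5],"yaw": 0},
  {"hand": 10,"translation": [0,0,3],"yaw": 0},
  {"hand": 10,"translation": [0,0,4.5],"yaw": 0},
  {"hand": 10,"translation": [0,0,6],"yaw": 0},
  {"hand": 10,"translation": [0,0,7.5],"yaw": 0},
  {"hand": 10,"translation": [0,0,9],"yaw": 0},
  {"hand": 10,"translation": [0,0,10.5],"yaw": 0},
  {"hand": 10,"translation": [0,0,12],"yaw": 0},
  {"hand": 10,"translation": [0,0,13],"yaw": 0},
])

```text
t: 8.22
tool_pos: [0.4888, -0.1313, 0.1555]
tool_rot: [-3.141, -0.0, 1.424]
ft_force: [0.1, -0.6, -1.6]
width: 0.017
grasp_force: 78.2
```

Call:
arm_command([
  {"hand": 10,"translation": [0,0,0.8],"yaw": 0},
  {"hand": 10,"translation": [0,0,1.6],"yaw": 0},
  {"hand": 10,"translation": [0,0,2.4],"yaw": 0},
  {"hand": 10,"translation": [0,0,3.2],"yaw": 0},
  {"hand": 10,"translation": [0,0,4],"yaw": 0},
])

```text
t: 8.63
tool_pos: [0.4894, -0.1316, 0.1527]
tool_rot: [3.14, 0.0, 1.424]
ft_force: [-1.1, 1.0, 4.5]
width: 0.017
grasp_force: 78.9
```

Call:
arm_command([
  {"hand": 10,"translation": [0,0,0.8],"yaw": 0},
  {"hand": 10,"translation": [0,0,1.6],"yaw": 0},
  {"hand": 10,"translation": [0,0,2.4],"yaw": 0},
  {"hand": 10,"translation": [0,0,3.2],"yaw": 0},
  {"hand": 10,"translation": [0,0,4],"yaw": 0},
])

```text
t: 9.05
tool_pos: [0.4892, -0.1315, 0.1481]
tool_rot: [3.141, 0.0, 1.424]
ft_force: [1.2, 0.1, 1.5]
width: 0.0171
grasp_force: 78.8
```

Call:
arm_command([
  {"hand": 10,"translation": [0,0,0.8],"yaw": 0},
  {"hand": 10,"translation": [0,0,1.6],"yaw": 0},
  {"hand": 10,"translation": [0,0,2.4],"yaw": 0},
  {"hand": 10,"translation": [0,0,3.2],"yaw": 0},
  {"hand": 10,"translation": [0,0,4],"yaw": 0},
  {"hand": 10,"translation": [0,0,4.8],"yaw": 0},
  {"hand": 10,"translation": [0,0,5.6],"yaw": 0},
  {"hand": 10,"translation": [0,0,6.4],"yaw": 0},
])

```text
t: 9.72
tool_pos: [0.4889, -0.1313, 0.1413]
tool_rot: [3.142, -0.0, 1.424]
ft_force: [-0.2, -0.1, 2.0]
width: 0.0172
grasp_force: 78.7
```

Call:
arm_command([
  {"hand": 10,"translation": [0,0,0.8],"yaw": 0},
  {"hand": 10,"translation": [0,0,1.6],"yaw": 0},
  {"hand": 10,"translation": [0,0,2.4],"yaw": 0},
  {"hand": 10,"translation": [0,0,3.2],"yaw": 0},
  {"hand": 10,"translation": [0,0,4],"yaw": 0},
  {"hand": 10,"translation": [0,0,4.8],"yaw": 0},
  {"hand": 10,"translation": [0,0,5.6],"yaw": 0},
  {"hand": 10,"translation": [0,0,6.4],"yaw": 0},
])

```text
t: 10.38
tool_pos: [0.4889, -0.1313, 0.1349]
tool_rot: [-3.142, -0.0, 1.424]
ft_force: [-0.0, -0.8, 1.2]
width: 0.0168
grasp_force: 78.6
```

Call:
arm_command([
  {"hand": 10,"translation": [0,0,0.8],"yaw": 0},
  {"hand": 10,"translation": [0,0,1.6],"yaw": 0},
  {"hand": 10,"translation": [0,0,2.4],"yaw": 0},
  {"hand": 10,"translation": [0,0,3.2],"yaw": 0},
  {"hand": 10,"translation": [0,0,4],"yaw": 0},
  {"hand": 10,"translation": [0,0,4.8],"yaw": 0},
  {"hand": 10,"translation": [0,0,5.6],"yaw": 0},
  {"hand": 10,"translation": [0,0,6.2],"yaw": 0},
])

```text
t: 11.05
tool_pos: [0.4887, -0.1312, 0.1285]
tool_rot: [-3.141, -0.0, 1.424]
ft_force: [0.5, -0.2, -1.5]
width: 0.0171
grasp_force: 78.3
```

Call:
arm_command([
  {"hand": 10,"translation": [0,0,0.5],"yaw": 0},
  {"hand": 10,"translation": [0,0,1],"yaw": 0},
  {"hand": 10,"translation": [0,0,1.5],"yaw": 0},
  {"hand": 10,"translation": [0,0,1.5],"yaw": 0},
])

```text
t: 11.38
tool_pos: [0.4889, -0.1313, 0.1272]
tool_rot: [-3.141, -0.0, 1.424]
ft_force: [-0.4, -0.4, -1.3]
width: 0.0172
grasp_force: 78.3
```

Call:
arm_command([
  {"hand": 10,"translation": [0,0,0.5],"yaw": 0},
  {"hand": 10,"translation": [0,0,1],"yaw": 0},
  {"hand": 10,"translation": [0,0,1.5],"yaw": 0},
  {"hand": 10,"translation": [0,0,1.5],"yaw": 0},
])

```text
t: 11.72
tool_pos: [0.4888, -0.1313, 0.1257]
tool_rot: [-3.141, -0.0, 1.424]
ft_force: [0.5, 0.5, -2.0]
width: 0.0169
grasp_force: 78.3
```

Call:
arm_command([
  {"hand": 10,"translation": [0,0,0.5],"yaw": 0},
  {"hand": 10,"translation": [0,0,1],"yaw": 0},
  {"hand": 10,"translation": [0,0,1.0],"yaw": 0},
])

```text
t: 11.97
tool_pos: [0.489, -0.1314, 0.125]
tool_rot: [3.141, 0.0, 1.424]
ft_force: [0.0, -1.6, -0.5]
width: 0.0171
grasp_force: 78.6
```

Call:
arm_command([
  {"hand": 10,"translation": [0,0,0.4],"yaw": 0},
  {"hand": 10,"translation": [0,0,0.8],"yaw": 0},
  {"hand": 10,"translation": [0,0,0.8],"yaw": 0},
])

```text
t: 12.22
tool_pos: [0.4891, -0.1315, 0.1249]
tool_rot: [3.141, 0.0, 1.424]
ft_force: [-3.0, 1.1, 5.4]
width: 0.0169
grasp_force: 79.2
```

Call:
arm_command([
  {"hand": 10,"translation": [0,0,0.3],"yaw": 0},
  {"hand": 10,"translation": [0,0,0.6],"yaw": 0},
  {"hand": 10,"translation": [0,0,0.6],"yaw": 0},
])

```text
t: 12.47
tool_pos: [0.4892, -0.1315, 0.1248]
tool_rot: [3.142, 0.0, 1.424]
ft_force: [-3.9, 2.0, 9.5]
width: 0.0169
grasp_force: 79.6
```

```bash
python3 -c "
from h import *
c=snap('side','s1');u=proj(c,[.49,-.132,.05])[0]
d=snap('scene','s2');v=proj(d,[.49,-.132,.05])[0]
f=lambda c,u:cv2.resize(c['pixels'][int(u[1])-40:int(u[1])+40,int(u[0])-33:int(u[0])+33,::-1],None,fx=6,fy=6,interpolation=cv2.INTER_CUBIC)
cv2.imwrite('pics/s1c.png',np.hstack([f(c,u),f(d,v)]))"
```

```text
12.4667 [ 0.4892 -0.1315  0.1248] [3.1415e+00 2.0000e-04 1.4240e+00]
12.5167 [ 0.4892 -0.1315  0.1248] [3.1415e+00 2.0000e-04 1.4240e+00]
```

View pics/s1c.png

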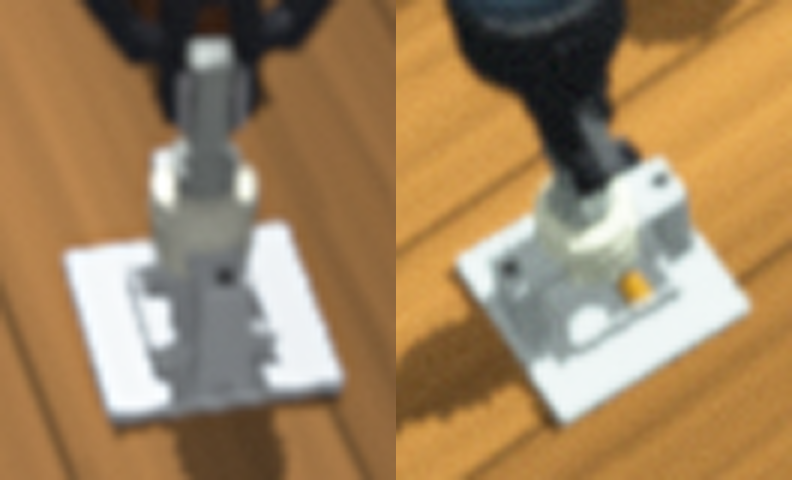

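The brass core lies in the dish at crop (633,288), and the collar sits on the bush with about 11 N. Now I'll withdraw and return to above the empty hole.

Call:
arm_command([
  {"hand": 10,"translation": [0,0,-2],"yaw": 0},
  {"hand": 10,"translation": [0,0,-8],"yaw": 0},
  {"hand": 10,"translation": [0,0,-20],"yaw": 0},
  {"hand": 10,"translation": [0,0,-35],"yaw": 0},
  {"hand": 10,"translation": [0,0,-52],"yaw": 0},
  {"hand": 10,"translation": [0,0,-66],"yaw": 0},
  {"hand": 10,"translation": [0,0,-72],"yaw": 0},
  {"hand": 10,"translation": [0,0,-72],"yaw": 0},
  {"hand": 10,"translation": [20,3,-72],"yaw": 0},
  {"hand": 10,"translation": [50,7,-72],"yaw": 0},
  {"hand": 10,"translation": [85,11,-72],"yaw": 0},
  {"hand": 10,"translation": [120,16,-72],"yaw": 0},
  {"hand": 10,"translation": [155,21,-72],"yaw": 0},
  {"hand": 10,"translation": [190,26,-72],"yaw": 0},
  {"hand": 10,"translation": [215,29,-72],"yaw": 0},
  {"hand": 10,"translation": [232,31,-72],"yaw": 0},
  {"hand": 10,"translation": [239.5,32.3,-72],"yaw": 0},
  {"hand": 10,"translation": [239.5,32.3,-72],"yaw": 0},
  {"hand": 10,"translation": [239.5,32.3,-72],"yaw": 0},
  {"hand": 10,"translation": [239.5,32.3,-72],"yaw": 0},
])

```text
t: 14.23
tool_pos: [0.5556, 0.0998, 0.195]
tool_rot: [-3.141, 0.0, 1.423]
ft_force: [-1.0, -0.6, -1.5]
width: 0.0171
grasp_force: 78.2
```

Call:
arm_command([
  {"hand": 10,"translation": [0.8,0.7,15],"yaw": 0},
  {"hand": 10,"translation": [0.8,0.7,35],"yaw": 0},
  {"hand": 10,"translation": [0.8,0.7,50],"yaw": 0},
  {"hand": 10,"translation": [0.8,0.7,60],"yaw": 0},
  {"hand": 10,"translation": [0.8,0.7,62],"yaw": 0},
  {"hand": 10,"translation": [0.8,0.7,64],"yaw": 0},
  {"hand": 10,"translation": [0.8,0.7,66],"yaw": 0},
  {"hand": 10,"translation": [0.8,0.7,66],"yaw": 0},
])

```text
t: 14.9
tool_pos: [0.5573, 0.1013, 0.1301]
tool_rot: [3.14, -0.0, 1.424]
ft_force: [0.2, -0.0, -1.3]
width: 0.0167
grasp_force: 78.2
```

Call:
arm_command([
  {"hand": 10,"translation": [0,0,3],"yaw": 0},
  {"hand": 10,"translation": [0,0,6],"yaw": 0},
  {"hand": 10,"translation": [0,0,10],"yaw": 0},
  {"hand": 10,"translation": [0,0,15],"yaw": 0},
  {"hand": 10,"translation": [0,0,20],"yaw": 0},
  {"hand": 10,"translation": [0,0,26],"yaw": 0},
  {"hand": 10,"translation": [0,0,32],"yaw": 0},
  {"hand": 10,"translation": [0,0,38],"yaw": 0},
  {"hand": 10,"translation": [0,0,43],"yaw": 0},
  {"hand": 10,"translation": [0,0,47],"yaw": 0},
  {"hand": 10,"translation": [0,0,50],"yaw": 0},
  {"hand": 10,"translation": [0,0,50],"yaw": 0},
])

```text
t: 15.9
tool_pos: [0.5563, 0.1016, 0.0786]
tool_rot: [-3.14, 0.0, 1.424]
ft_force: [0.1, -0.7, -2.1]
width: 0.0171
grasp_force: 78.2
```

Call:
arm_command([
  {"hand": 10,"translation": [0,0,0.7],"yaw": 0},
  {"hand": 10,"translation": [0,0,1.4],"yaw": 0},
  {"hand": 10,"translation": [0,0,2.1],"yaw": 0},
  {"hand": 10,"translation": [0,0,2.7],"yaw": 0},
  {"hand": 10,"translation": [0,0,2.7],"yaw": 0},
])

```text
t: 16.32
tool_pos: [0.5571, 0.1015, 0.0776]
tool_rot: [3.141, 0.0, 1.424]
ft_force: [-2.6, -1.0, 3.7]
width: 0.017
grasp_force: 78.9
```

The collar is seated at the same height as at the start. Releasing and rising.

Call:
arm_command([
  {"hand": 25,"translation": [0,0,-0.5],"yaw": 0},
  {"hand": 40,"translation": [0,0,-0.5],"yaw": 0},
  {"hand": 60,"translation": [0,0,-0.5],"yaw": 0},
  {"hand": 80,"translation": [0,0,-0.5],"yaw": 0},
  {"hand": 80,"translation": [0,0,-0.5],"yaw": 0},
  {"hand": 80,"translation": [0,0,-0.5],"yaw": 0},
  {"hand": 80,"translation": [0,0,-10],"yaw": 0},
  {"hand": 80,"translation": [0,0,-30],"yaw": 0},
  {"hand": 80,"translation": [0,0,-60],"yaw": 0},
  {"hand": 80,"translation": [0,0,-90],"yaw": 0},
  {"hand": 80,"translation": [0,0,-110],"yaw": 0},
  {"hand": 80,"translation": [-80,0,-110],"yaw": 0},
  {"hand": 80,"translation": [-80,0,-110],"yaw": 0},
  {"hand": 80,"translation": [-80,0,-110],"yaw": 0},
  {"hand": 80,"translation": [-80,0,-110],"yaw": 0},
])

```text
t: 17.57
tool_pos: [0.5451, 0.0209, 0.1876]
tool_rot: [3.14, -0.0, 1.421]
ft_force: [0.1, 1.3, -0.3]
width: 0.0802
grasp_force: 0.0
```

```bash
python3 -c "
from h import *
c=snap('wrist','w9');u=wproj(c,c['T'],[.556,.1,.119]);print(u)
d=snap('side','s9');v=proj(d,[.556,.1,.09])[0]
f=lambda c,u:cv2.resize(c['pixels'][max(int(u[1])-60,0):,max(int(u[0])-66,0):,::-1][:120,:132],None,fx=3,fy=3,interpolation=cv2.INTER_CUBIC)
cv2.imwrite('pics/fin.png',np.hstack([f(c,u),f(d,v)]))"
```

```text
17.5667 [0.5451 0.0209 0.1876] [ 3.1405e+00 -1.0000e-04  1.4207e+00]
[270.04219849 109.67582325]
17.6167 [0.5451 0.0219 0.1873] [ 3.1409e+00 -4.0000e-04  1.4223e+00]
```

View pics/fin.png

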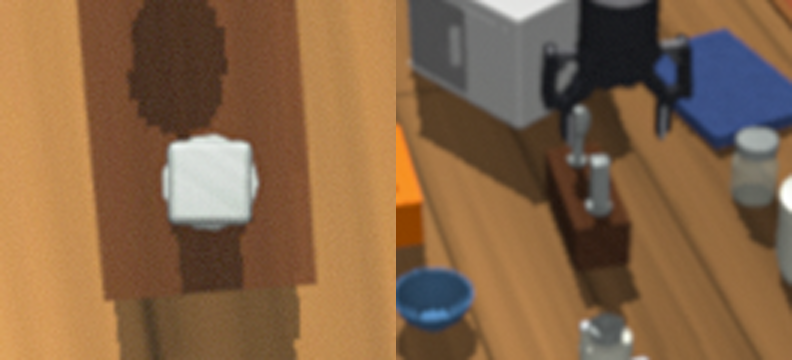

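The drift stands upright in its hole with the collar on the block (left crop, ≈(210,182)). The reamer is undisturbed and the gripper is clear.

```bash
python3 -c "
from bench import manip
print(manip.finish_job())"
```

```text
the job is handed in; nothing more can be done
None
```

The core is out and lying in the dish, the collar was pressed onto the bush with about 11 N, and the drift is back upright and fully home in its hole; the job was handed in at about 18 s and no verdict was returned.

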